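# Stock the bakery display in reverse order

### The arm

A 6-joint arm with a two-finger parallel gripper is mounted at the origin on the work surface. World frame = base frame: x ahead of the robot, y to its left, z up, the work surface at z = 0. Lengths are in m, angles in rad, forces in N, time in s.
With the tool pointing down it reaches from about 0.275 to 0.75 m from the base axis. Payload 10.2 kg.
Tool frame: the origin (TCP) lies at the very end of the fingers, on their centre line; the grasp point (between the pads) lies 19 mm behind it; z points along the fingers, y is the line along which they close (so a half turn about z gives the same grasp; the last joint's range is limited). The gripper opens to 85 mm and grips with 20 to 120 N. Pads are 22 mm wide; open, the fingers measure 114 mm over their backs; the gripper's body (76 mm by 85 mm) begins 54 mm behind the grasp point. The pads swing forward as they close: fully open they stand 13 mm farther back than shut.
Start: joints at [1.083, 0.313, 1.498, -0, 1.331, -0.223], TCP at [0.137, 0.507, 0.197] pointing down, gripper open.
Joint ranges: [-2.94, 2.94], [-0.97, 2.17], [0.19, 2.56], [-1.23, 4.37], [0.02, 3.11], [-2.88, 2.88]. Speed limits (rad/s): [2.39, 2.39, 3.01, 3.14, 3.14, 3.14].

### API

Orientations are given as [roll, pitch, yaw] about the fixed x, y, z axes, in that order (R = Rz(yaw) Ry(pitch) Rx(roll)).
In Python, from workcell import manip, get_image gives the robot as it stands. The module is installed in compiled form; this text tells all that it offers.
- The arm moves only by the tool apply_moves, never from a script. Its argument "moves" is a list of rows, each a list of 7 numbers: the turn, a rotation vector about the tool's x, y, z in rad, then the shift along the tool's x, y, z in cm, then the finger opening in cm, from 0 to 8.54. In form: [[ax, ay, az, dx, dy, dz, gripper], ...]. A call has 1 to 20 rows; each row shifts and turns the commanded pose from where the row before left it, along the tool's axes as they then stand; what a row does not reach is not made up. A row lasts 1/8 s, in which the tool goes at most 62.5 mm and 10.7 degrees, less where a joint would pass 70% of its speed; a pose out of reach is approached as far as the arm can. A call with a gripper value outside its range is refused whole. The fingers move at their own pace and stop on an object; "force" is the grip in N (left out, the last holds). Time passes only in rows, so rows that do not move let the fingers close. It gives the time, the measured TCP pose, the force, the opening and the grip force at its end, in the units of the state.
- manip.get_obs(): the state, without advancing time (a new reading comes with each control period).
- get_image(name): name is "scene" or "top" or "wrist"; returns a dict with "img" (420x560x3 uint8, red, green, blue), "K" (3x3 intrinsics, pixels), "T" (4x4, takes a point from camera to world coordinates). Camera axes: x right, y up, looking along -z (the intrinsics and any distortion apply to the point x, -y, -z); pixel columns grow to the right and rows downward; lengths in m; the calibration is good to about 2 mm. A picture is of the moment at which its call begins. There is no depth.
- manip.sign_off(): hands the job in; it is judged then, once.
The state is a dict: "time_s": time; "joints": joint angles; "qvel": joint speeds; "effort": joint torques, N m; "eef_pos": TCP position; "tcp_rot": TCP orientation; "force": force on the tool from outside, world axes, zero at the start; "wrist_torque": the same for the moment, N m; "opening": opening from 0.0 (shut) to 1.0 (fully open); "gripper_force": force on a finger pad.
Only numpy, scipy, OpenCV 4.12 (cv2) and the standard library are available. Lean on these libraries where they do the work, as an engineer would, in place of code of your own. Each camera call takes 0.05 s, during which the arm holds its last target. There are 200 camera calls.

### The job

Move the four bakery packs from the steel carrier to the wooden display rack in reverse order: the pack at the carrier's left end goes to the rack's right end, its neighbour next to that, and so on (left and right as seen from the robot). Stand each upright in the middle of its place, one pack to a place; never drop or tip a pack.

Things in the scene. Friction and masses are not known exactly. Their poses are not given: they have to be found in the camera images.
- pack_tall_mid (a point): Tall narrow round tub of biscuits, clear with a white screw cap, diameter 44, height 76 mm, 150 g. At the start its x axis points across the depth of the carrier to within 7 degrees; grip it there, fingers before and behind it (along x). Origin at its centre, half-way up; z up. Starts standing on a board of the carrier.
- pack_flat_mid (a point): Flat wide round tub of cookies, white base and clear lid, diameter 62, height 44 mm, 140 g. At the start its x axis points across the depth of the carrier to within 7 degrees; grip it there, fingers before and behind it (along x). Origin at its centre, half-way up; z up. Starts standing on a board of the carrier.
- pack_square_mid (a point): Square box of rolls, white base and clear lid, 58 x 58 mm, height 50 mm, 180 g. At the start its x axis points across the depth of the carrier to within 7 degrees; grip it there, fingers before and behind it (along x). Origin at its centre, half-way up; z up. Starts standing on a board of the carrier.
- pack_slim_mid (a point): Slim upright clear box of cake slices, 60 (x) x 32 (y) mm, height 66 mm, 160 g. At the start its x axis points across the depth of the carrier to within 7 degrees; grip it there, fingers before and behind it (along x). Origin at its centre, half-way up; z up. Starts standing on a board of the carrier.
- board_tall: Thin cake board, one of four alike. Fixed, in the place of the carrier where the tall narrow tub starts. 96 (x, depth) x 74 (y, along the row) x 3 mm; origin at the centre of its underside, 24 mm above the table; y points to the carrier's left end.
- board_flat: Thin cake board, one of four alike. Fixed, in the place of the carrier where the flat wide tub starts. 96 (x, depth) x 74 (y, along the row) x 3 mm; origin at the centre of its underside, 24 mm above the table; y points to the carrier's left end.
- board_square: Thin cake board, one of four alike. Fixed, in the place of the carrier where the square box starts. 96 (x, depth) x 74 (y, along the row) x 3 mm; origin at the centre of its underside, 24 mm above the table; y points to the carrier's left end.
- board_slim: Thin cake board, one of four alike. Fixed, in the place of the carrier where the slim upright box starts. 96 (x, depth) x 74 (y, along the row) x 3 mm; origin at the centre of its underside, 24 mm above the table; y points to the carrier's left end.
- carrier: Carrier, fixed: steel slab 342 (y) x 120 (x) x 24 mm high, with four places 84 mm apart, centres at y = 126, 42, -42, -126 mm, x = 0, a board in each; dividers between them 3 mm thick and 10 mm high, no rim before or behind. Origin: centre of its underside; x points away from the robot (within 15 degrees), y to its left end. Carrier and display rack may stand on either side.
- display: Display rack, fixed: dark wooden slab 342 (y) x 120 (x) x 40 mm high, white cards on its front. Origin: centre of its underside; x points away from the robot (within 15 degrees), y to its left end. Four places, centres at y = 126, 42, -42, -126 mm, x = 0, floor at z = 40 mm; dividers 3 mm thick, 10 mm high at y = -168, -84, 0, 84, 168 mm, no rim before or behind.
Things that resemble listed ones, but are neither listed nor needed, are in the scene too. What is shaped like the part that bears pack_square_mid but blue or green is not meant. Leave any purple look-alike of the part that bears pack_flat_mid alone.

How it is judged:
By the outcome, as a careful person would: the job done as asked, in the order asked, and still so for the second after the job is handed in, with the robot touching nothing.
It also fails if it takes over 109 s, if anything falls off the work surface, if the arm or the gripper's body presses on something with over 40 N, if the wrist force passes 120 N, or if a joint passes its speed limit or range.

## Working session

There is one attempt and no reset: what is moved stays moved. The work goes in short steps, Python scripts to look and compute and a tool call to move; the robot and the scene stay as the last step left them, time stands still between calls to the robot, and variables do not carry over. Pictures are saved under pics/ and viewed, at most 14 in all, crops included, and the job is handed in when it is done.

Besides the shell and the picture viewer there is one more tool, called as name([rows], argument=value, ...), one row to a line, values as JSON. apply_moves: Moves the arm, as the interface text tells. Its arguments: {"type":"object","properties":{"moves":{"type":"array","items":{"type":"array","items":{"type":"number"}}},"force":{"type":"number"}},"required":["moves"]}

```bash
mkdir -p pics; python3 - <<'E'
from workcell import manip, get_image
import cv2,pickle
d={}
for n in("top","scene"):
    r=get_image(n);d[n]=r
    cv2.imwrite(f"pics/{n}0.png",r["img"][:,:,::-1]);print(n,r["K"].tolist(),r["T"].round(4).tolist(),[k for k in r])
pickle.dump(d,open("d0.pkl","wb"))
print(manip.get_obs())
E
```

```text
top [[488.1642973601055, 0.0, 281.9970640643935], [0.0, 488.1642973601055, 206.07308145981628], [0.0, 0.0, 1.0]] [[-0.0017, 0.9996, -0.0287, 0.5011], [-1.0, -0.0019, -0.0069, -0.0557], [-0.0069, 0.0286, 0.9996, 1.3587], [0.0, 0.0, 0.0, 1.0]] ['img', 'K', 'T']
scene [[401.7581471818766, 0.0, 276.3498629172448], [0.0, 401.7581471818766, 210.83749496039687], [0.0, 0.0, 1.0]] [[0.8363, -0.3004, 0.4587, 0.9373], [0.5482, 0.44, -0.7113, -0.6967], [0.0118, 0.8463, 0.5326, 0.5402], [0.0, 0.0, 0.0, 1.0]] ['img', 'K', 'T']
{'time_s': 0.1, 'joints': array([ 1.08259821e+00,  3.13375677e-01,  1.49834378e+00,  6.34986025e-06,
        1.33100151e+00, -2.23421037e-01]), 'qvel': array([ 1.58869895e-05, -1.22819277e-03, -1.16295188e-03, -9.34089449e-04,
        2.09008804e-03,  7.88968082e-04]), 'effort': array([ 2.34065388e-03, -4.12898326e+01, -2.60141748e+01, -2.27274772e-04,
        2.98749714e-03,  2.58580506e-06]), 'eef_pos': array([0.13728415, 0.50646155, 0.19630825]), 'tcp_rot': array([-3.14049374e+00, -2.56011494e-04,  2.87681393e+00]), 'force': array([-0.65834222, -0.14235755,  0.69855331]), 'wrist_torque': array([-0.00648319, -0.02456716,  0.04349285]), 'gripper_force': 0.0, 'opening': 1.0020049821857195}
```

View pics/top0.png

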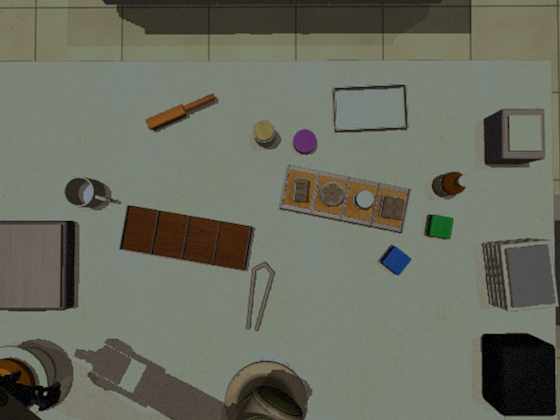

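View pics/scene0.png

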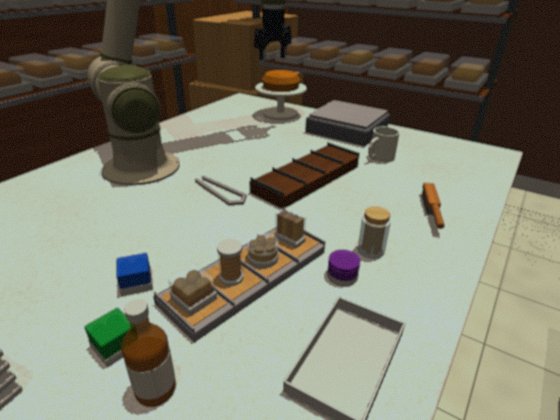

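The top view shows the carrier, left to right slim, flat, tall, square, with its corners near (288,166), (410,187), (405,233) and (279,208). The display rack is at (127,206), (254,228), (248,270) and (121,249). The scene view confirms the order. I'll zoom in for exact corners.

```bash
python3 - <<'E'
import cv2,pickle,numpy as np
im=pickle.load(open("d0.pkl","rb"))["top"]["img"][:,:,::-1]
def crop(x,y):
    c=im[y:y+75,x:x+145].astype(float)*1.7
    c=cv2.resize(np.clip(c,0,255).astype(np.uint8),None,fx=5.4,fy=4*1.0,interpolation=cv2.INTER_CUBIC) if 0 else cv2.resize(np.clip(c,0,255).astype(np.uint8),None,fx=4,fy=4,interpolation=cv2.INTER_CUBIC)
    return c
cv2.imwrite("pics/crop.png",np.vstack([crop(272,162),crop(115,202)]))
E
```

```text
(no output)
```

View pics/crop.png

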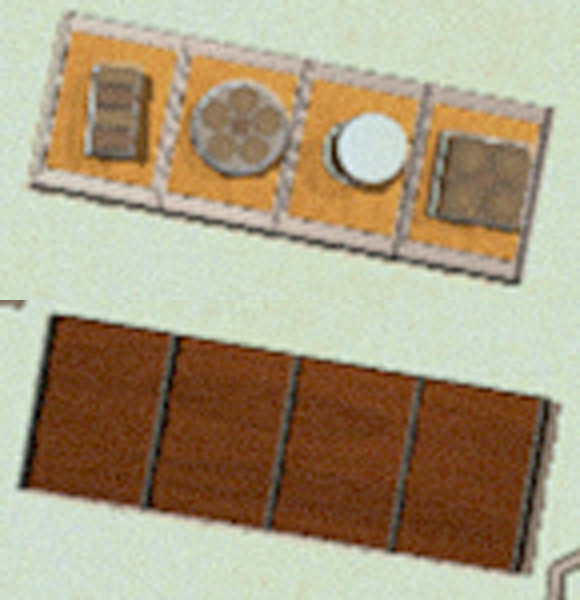

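The crop (scale 4, origins (272,162) and (115,202)) shows the boards in orange, the tall cap centred at (375,149), flat top at (241,128), square top at about (486,181) and slim top at about (122,110). Next I'll fit the poses.

```bash
cat > h.py <<'E'
import numpy as np,cv2
from scipy.spatial.transform import Rotation as R
def unproj(r,uv,z):
    uv=np.atleast_2d(np.asarray(uv,float));K,T=r["K"],np.asarray(r["T"])
    d=np.c_[(uv[:,0]-K[0,2])/K[0,0],-(uv[:,1]-K[1,2])/K[1,1],-np.ones(len(uv))]@T[:3,:3].T
    return (T[:3,3]+d*((z-T[2,3])/d[:,2])[:,None])[:,:2]
def proj(r,P):
    P=np.atleast_2d(P);K,T=r["K"],np.asarray(r["T"]);c=(P-T[:3,3])@T[:3,:3]
    return np.c_[K[0,0]*c[:,0]/-c[:,2]+K[0,2],K[1,1]*-c[:,1]/-c[:,2]+K[1,2]]
def goto(o,x,y,z,yaw):
    "tool-frame shift (cm) if unturned, and az, to reach x y z yaw pointing down"
    M=R.from_euler("xyz",o["tcp_rot"]);T=R.from_euler("xyz",[np.pi,0,yaw])
    d=np.array([x,y,z])-o["eef_pos"]
    return "shift cm",(M.inv().apply(d)*100).round(2),"turn",(M.inv()*T).as_rotvec().round(3)
E
cat > fit.py <<'E'
from h import *;import pickle,sys
d=pickle.load(open("d0.pkl","rb"))["top"]
im=d["img"];hsv=cv2.cvtColor(im,cv2.COLOR_RGB2HSV)
def fit(win,lo,hi,z):
    m=cv2.inRange(hsv,lo,hi);w=np.zeros_like(m);w[win[1]:win[3],win[0]:win[2]]=1
    m=cv2.morphologyEx(m*w,cv2.MORPH_OPEN,np.ones((3,3)))
    v,u=np.nonzero(m);p=unproj(d,np.c_[u,v],z)*1000
    c,s,a=cv2.minAreaRect(p.astype(np.float32));return np.round(c,1),np.round(s,1),round(a,2),len(u)
print("carrier",fit((275,160,415,240),(8,120,70),(25,255,255),.027))
print("display",fit((110,200,260,275),(0,100,30),(14,255,110),.040))
C=lambda u,v:(272+u/4-.4,162+v/4-.4)
for n,u,v,z in(("slim",122,110,.093),("flat",241,128,.071),("tall",375,149,.103),("square",486,181,.077)):
    print(n,unproj(d,C(u,v),z)*1000)
E
python3 fit.py; python3 -c "
from h import *;from workcell import manip
o=manip.get_obs();print(goto(o,.45,-.12,.25,1.38))"
```

```text
carrier (array([ 561.2, -217.5]), array([323.6,  94.2]), 78.52, 1844)
display (array([455.4, 214.7]), array([330.8, 118.1]), 80.11, 4156)
slim [[581.31012791 -99.19446967]]
flat [[ 570.64129199 -178.40912804]]
tall [[ 555.21406196 -261.38190044]]
square [[ 535.18992386 -338.19170359]]
('shift cm', array([-46.57, -52.29,  -5.32]), 'turn', array([-1.000e-03,  1.000e-03,  1.497e+00]))
```

apply_moves([
  [0,0,0,-4,-3.7,-0.4,8.5],
  [0,0,0,-4,-3.7,-0.4,8.5],
  [0,0,0,-4,-3.7,-0.4,8.5],
  [0,0,0,-4,-3.7,-0.4,8.5],
  [0,0,0,-4,-3.7,-0.4,8.5],
  [0,0,0,-4,-3.7,-0.4,8.5],
  [0,0,0,-4,-3.7,-0.4,8.5],
  [0,0,0,-4,-3.7,-0.4,8.5],
  [0,0,0,-4,-3.7,-0.4,8.5],
  [0,0,0,-4,-3.7,-0.4,8.5],
  [0,0,0,-4,-3.7,-0.4,8.5],
  [0,0,0.167,0,0,0,8.5],
  [0,0,0.167,0,0,0,8.5],
  [0,0,0.167,0,0,0,8.5],
  [0,0,0.167,0,0,0,8.5],
  [0,0,0.167,0,0,0,8.5],
  [0,0,0.167,0,0,0,8.5],
  [0,0,0.167,0,0,0,8.5],
  [0,0,0.167,0,0,0,8.5],
  [0,0,0.167,0,0,0,8.5],
])

```text
time_s: 2.6
eef_pos: [0.4554, -0.0012, 0.2405]
tcp_rot: [-3.141, -0.0, 1.368]
force: [0.2, 0.6, 0.2]
opening: 0.992
gripper_force: 0.0
```

```bash
python3 - <<'E'
from h import *;from workcell import manip,get_image
r=get_image("wrist");cv2.imwrite("pics/w1.png",r["img"][:,:,::-1]);import pickle;pickle.dump(r,open("w1.pkl","wb"))
o=manip.get_obs();print(o["eef_pos"],o["tcp_rot"],o["joints"],r["T"].round(3));print(goto(o,.53,-.115,.25,1.370))
E
```

```text
[ 0.45539427 -0.00122756  0.24053084] [-3.14091884e+00 -6.12391498e-06  1.36182580e+00] [-2.60919556e-01  1.26795883e-01  1.61570923e+00 -2.93001998e-05
  1.39976076e+00 -5.19440373e-02] [[ 0.979  0.193  0.057  0.471]
 [-0.202  0.94   0.276  0.069]
 [-0.    -0.282  0.96   0.418]
 [ 0.     0.     0.     1.   ]]
('shift cm', array([-9.58,  9.66, -0.95]), 'turn', array([-0.001, -0.   , -0.008]))
```

View pics/w1.png

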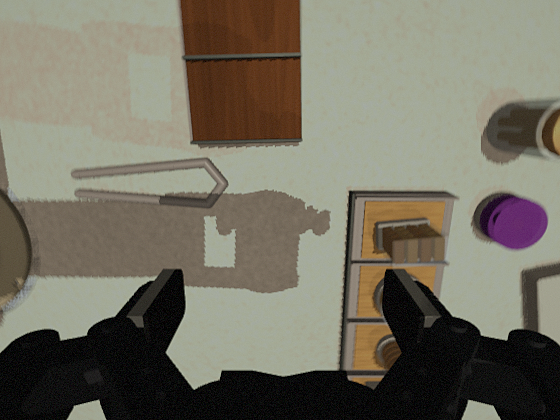

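The wrist view shows the carrier at right, columns 345–455, with slim near (415,240) and the others hidden by a finger. I'll move over the carrier.

apply_moves([
  [0,0,0,-4.1,2.8,-0.2,8.5],
  [0,0,0,-4.1,2.8,-0.2,8.5],
  [0,0,0,-4.1,2.8,-0.2,8.5],
  [0,0,0,-4.1,2.8,-0.2,8.5],
  [0,0,0,-4.1,2.8,-0.2,8.5],
  [0,0,0,0,0,0,8.5],
  [0,0,0,0,0,0,8.5],
])

```text
time_s: 3.52
eef_pos: [0.5525, -0.2293, 0.2504]
tcp_rot: [-3.141, -0.001, 1.375]
force: [-0.3, 0.0, 0.2]
opening: 0.993
gripper_force: 0.0
```

```bash
python3 - <<'E'
from h import *;from workcell import manip,get_image
r=get_image("wrist");cv2.imwrite("pics/w2.png",cv2.resize(np.clip(r["img"][:,:,::-1]*1.5,0,255).astype(np.uint8),(800,600),interpolation=cv2.INTER_CUBIC));import pickle;pickle.dump(r,open("w2.pkl","wb"))
o=manip.get_obs();print(o["eef_pos"],o["tcp_rot"])
E
```

```text
[ 0.55256072 -0.22885633  0.2508185 ] [-3.14130135e+00 -2.83445666e-04  1.37564539e+00]
```

View pics/w2.png

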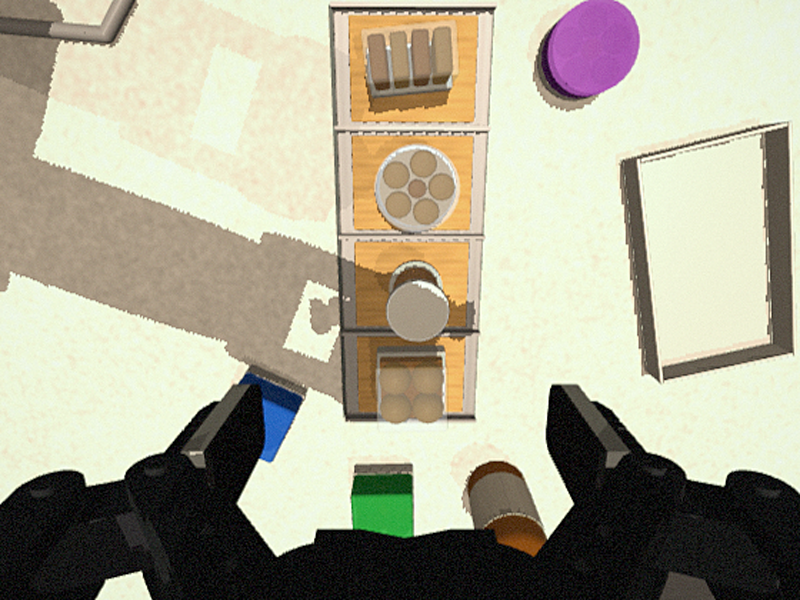

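The wrist picture (scale 1.43) shows slim at (412,60), rotated about 6° CCW, flat top centre (417,188), tall cap (418,310) and square at about (412,390). I'll overlay model outlines to check.

```bash
cat > ov.py <<'E'
from h import *;import pickle
r=pickle.load(open("w2.pkl","rb"));s=800/560
print("flat",unproj(r,[417/s,188/s],.071),"tall",unproj(r,[418/s,310/s],.103))
a=unproj(r,[[372/s,97/s],[450/s,88/s]],.028);print("slim edge",a,np.degrees(np.arctan2(*(a[1]-a[0])[::-1])))
cx=np.array([.561,-.2175]);th=np.radians(-11.5)
S=5;x0,y0,w,h=228,0,112,300
im=cv2.resize(np.clip(r["img"][y0:y0+h,x0:x0+w,::-1]*1.4,0,255).astype(np.uint8),None,fx=S,fy=S,interpolation=cv2.INTER_CUBIC)
def draw(P,col):
    q=((proj(r,P)-[x0,y0]+.5)*S).astype(np.int32);cv2.polylines(im,[q],True,col,1)
def ring(c,th,xs,ys,z):
    R2=np.array([[np.cos(th),-np.sin(th)],[np.sin(th),np.cos(th)]]);return np.c_[np.c_[xs,ys]@R2.T+c,np.full(len(xs),z)]
def box(c,th,a,b,z,col): draw(ring(c,th,np.array([1,1,-1,-1])*a/2,np.array([1,-1,-1,1])*b/2,z),col)
t=np.linspace(0,6.28,60)
def cyl(c,d,z,col): draw(ring(c,0,np.cos(t)*d/2,np.sin(t)*d/2,z),col)
import json;P=json.load(open("p.json"))
cx=np.array(P["car"][:2]);th=np.radians(P["car"][2])
for k in(126,42,-42,-126): box(cx+k/1000*np.array([-np.sin(th),np.cos(th)]),th,.096,.074,.027,(0,0,255))
cyl(P["flat"],.062,.071,(255,0,0));cyl(P["tall"],.044,.103,(255,0,0));cyl(P["tall"],.044,.027,(255,255,0));cyl(P["flat"],.062,.027,(255,255,0))
for n,a,b,H in(("slim",.060,.032,.066),("square",.058,.058,.050)):
    c=P[n];box(c[:2],np.radians(c[2]),a,b,.027,(255,255,0));box(c[:2],np.radians(c[2]),a,b,.027+H,(255,0,0))
im=np.hstack([im[:600,:],im[720:1320,:]]);im=cv2.resize(im,(800,int(600*800/im.shape[1])))
import sys;cv2.imwrite(sys.argv[1],im)
E
echo '{"car":[0.561,-0.2175,-11.5],"flat":[0.5706,-0.1784],"tall":[0.5552,-0.2614],"slim":[0.581,-0.099,-6],"square":[0.535,-0.338,-11]}'>p.json
python3 ov.py pics/ov1.png
```

```text
flat [[ 0.57245916 -0.17815037]] tall [[ 0.55700797 -0.25865993]]
slim edge [[ 0.55198773 -0.10699147]
 [ 0.61170594 -0.1123731 ]] -5.1494144651950675
```

View pics/ov1.png

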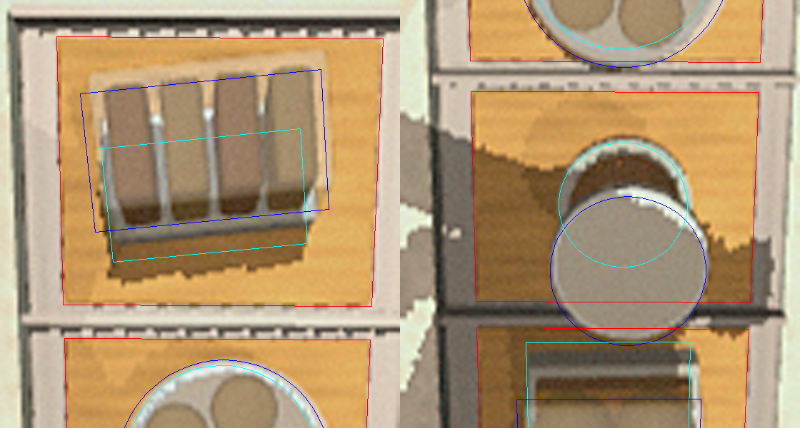

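The carrier outline fits very well. Slim has to shift about 6 mm in +y, square about 5 mm in −y, and flat and tall agree. I'll start with slim.

apply_moves([
  [0,0,0,3.5,0.1,0,8.5],
  [0,0,0,3.5,0.1,0,8.5],
  [0,0,0,3.5,0.1,0,8.5],
  [0,0,0,3.4,0,0,8.5],
  [0,0,-0.045,0,0,3,8.5],
  [0,0,-0.045,0,0,4,8.5],
  [0,0,0,0,0,4,8.5],
  [0,0,0,0,0,3,8.5],
  [0,0,0,0,0,0,8.5],
  [0,0,0,0,0,0,8.5],
])

```text
time_s: 4.82
eef_pos: [0.5835, -0.0937, 0.1126]
tcp_rot: [3.139, 0.001, 1.465]
force: [-0.3, 0.6, 0.5]
opening: 0.997
gripper_force: 0.0
```

```bash
python3 - <<'E'
from h import *;from workcell import manip,get_image
r=get_image("wrist");cv2.imwrite("pics/w3.png",r["img"][:,:,::-1])
o=manip.get_obs();print(o["eef_pos"],goto(o,.583,-.093,.040,1.466))
E
```

```text
[ 0.58360428 -0.09388107  0.1127214 ] ('shift cm', array([ 0.09, -0.09,  7.27]), 'turn', array([ 0.003,  0.001, -0.001]))
```

View pics/w3.png

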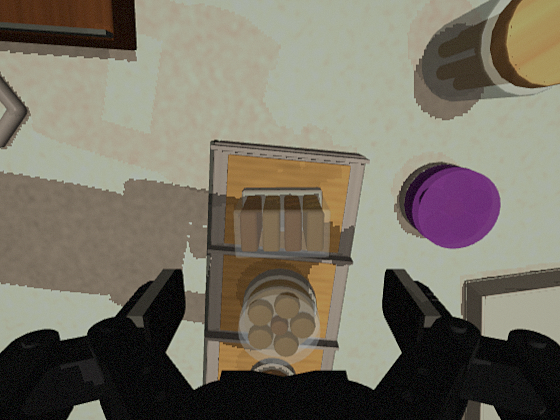

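Slim is at (283,220) with its back base edge from (243,189) to (322,188), so it's aligned with the fingers. I'll check its y by projection.

```bash
python3 - <<'E'
from h import *;from workcell import manip,get_image
r=get_image("wrist");print(unproj(r,[[243,190],[322,188]],.028),unproj(r,[[237,253],[328,253]],.093),proj(r,[[.583,-.093,.093],[.5836,-.0939,.1127]]), proj(r,[[.586,-.094,.027]]))
E
```

```text
[[ 0.55442129 -0.07728901]
 [ 0.61675731 -0.08238958]] [[ 0.554215   -0.10348898]
 [ 0.61114308 -0.1096699 ]] [[280.68027033 232.7213751 ]
 [281.76178276 245.96454367]] [[284.87194187 205.78710261]]
```

apply_moves([
  [0,0,0,0.1,0,2.5,8.5],
  [0,0,0,0,0,2.5,8.5],
  [0,0,0,0,0,1.5,8.5],
  [0,0,0,0,0,0.9,8.5],
  [0,0,0,0,0,0,4],
  [0,0,0,0,0,0,4],
  [0,0,0,0,0,0,4],
  [0,0,0,0,0,0,4],
  [0,0,0,0,0,0,4],
  [0,0,0,0,0,0,4],
], force=30)

```text
time_s: 6.18
eef_pos: [0.5834, -0.0931, 0.0377]
tcp_rot: [3.14, 0.0, 1.464]
force: [-0.9, -0.5, 5.7]
opening: 0.691
gripper_force: 34.1
```

apply_moves([
  [0,0,0,0,0,-1,4],
  [0,0,0,0,0,-2.5,4],
  [0,0,0.033,0,0,-3.5,4],
  [0,0,0.033,0,0,-3,4],
  [0,0,0,1.55,-1.8,0,4],
  [0,0,0,2.6,-3,0,4],
  [0,0,0,2.6,-3,0,4],
  [0,0,0,2.6,-3,0,4],
  [0,0,0,2.6,-3,0,4],
  [0,0,0,2,-2.4,0,4],
  [0,0,0,1.5,-1.7,0,4],
  [0,0,0,0,0,0,4],
  [0,0,0,0,0,0,4],
])

```text
time_s: 7.8
eef_pos: [0.4337, 0.0896, 0.137]
tcp_rot: [3.141, 0.0, 1.398]
force: [-0.8, -0.2, -1.0]
opening: 0.689
gripper_force: 33.2
```

```bash
python3 - <<'E'
from h import *;from workcell import manip,get_image
r=get_image("wrist");cv2.imwrite("pics/w4.png",cv2.resize(np.clip(r["img"][:,:,::-1]*1.5,0,255).astype(np.uint8),(800,600),interpolation=cv2.INTER_CUBIC));import pickle;pickle.dump(r,open("w4.pkl","wb"))
o=manip.get_obs();print(o["eef_pos"],o["tcp_rot"],o["gripper_force"],goto(o,.4335,.090,.0515,1.398))
E
```

```text
[0.43378571 0.08945937 0.13690995] [3.14122283e+00 1.18537475e-04 1.39720862e+00] 33.246588706970215 ('shift cm', array([ 0.05, -0.04,  8.54]), 'turn', array([ 0.   ,  0.   , -0.001]))
```

View pics/w4.png

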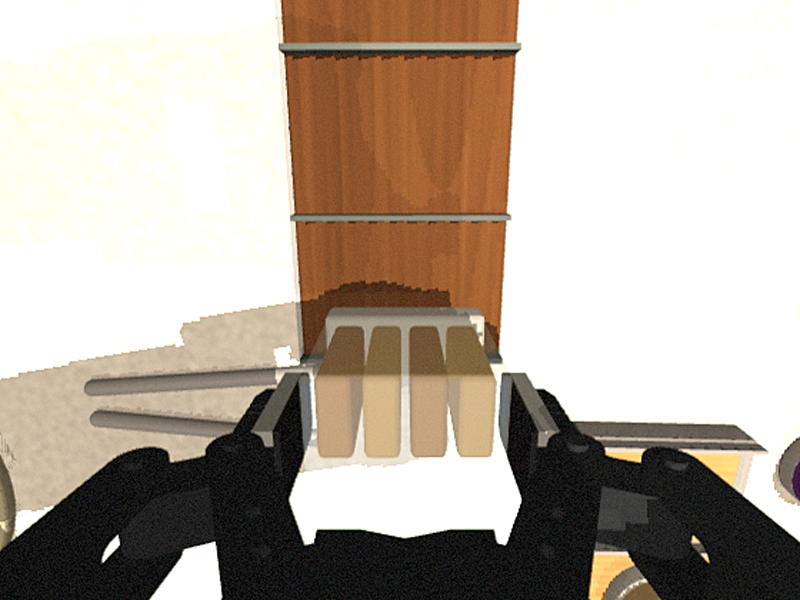

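The wrist view shows slim held upright. The rack dividers are at rows 216 (ends 293 and 510), 47 (ends 280 and 520) and about 357 (the right end).

```bash
python3 - <<'E'
from h import *;import pickle
r=pickle.load(open("w4.pkl","rb"));s=800/560
p=unproj(r,np.array([[293,214],[510,214],[280,43.5],[520,43.5]])/s,.05);print(p)
for k,i in((-84,0),(0,2)):
    m=p[i:i+2].mean(0);d=p[i+1]-p[i];print(k,m,np.degrees(np.arctan2(d[1],d[0])),np.linalg.norm(d),"pred",np.array([.455,.214])+k/1000*np.array([.172,.985]))
e=unproj(r,np.array([[328,313],[484,311]])/s,.127);print("edge",e,e.mean(0)-.016*np.array([.172,.985]))
E
```

```text
[[0.38289378 0.14391355]
 [0.49847817 0.12361921]
 [0.39625344 0.22575872]
 [0.51264602 0.20535692]]
-84 [0.44068598 0.13376638] -9.958501833679643 0.11735251129589266 pred [0.440552 0.13126 ]
0 [0.45444973 0.21555782] -9.942053425084255 0.118167116036412 pred [0.455 0.214]
edge [[0.40610513 0.10739737]
 [0.46864015 0.09726854]] [0.43462064 0.08657295]
```

apply_moves([
  [0,0,0,0.25,-0.05,2.5,4],
  [0,0,0,0,0,3,4],
  [0,0,0,0,0,1.7,4],
  [0,0,0,0,0,0.8,4],
  [0,0,0,0,0,0.5,4],
  [0,0,0,0,0,0,4],
  [0,0,0,0,0,0,4],
])

```text
time_s: 8.72
eef_pos: [0.4336, 0.0925, 0.0523]
tcp_rot: [3.141, -0.0, 1.398]
force: [0.3, 0.6, -1.8]
opening: 0.692
gripper_force: 33.2
```

apply_moves([
  [0,0,0,0,0,0.1,4],
  [0,0,0,0,0,0.07,4],
  [0,0,0,0,0,0,4],
  [0,0,0,0,0,0,4],
])

```text
time_s: 9.22
eef_pos: [0.4334, 0.0926, 0.0506]
tcp_rot: [3.141, -0.0, 1.398]
force: [-2.0, 0.8, 6.0]
opening: 0.697
gripper_force: 34.1
```

apply_moves([
  [0,0,0,0,0,0,7],
  [0,0,0,0,0,0,8.5],
  [0,0,0,0,0,0,8.5],
  [0,0,0,0,0,-2,8.5],
  [0,0,0,0,0,-4,8.5],
  [0,0,0,0,0,-4,8.5],
  [0,0,0,-2,1.5,0,8.5],
  [0,0,0,-3.3,2.5,0,8.5],
  [0,0,0,-3.3,2.5,0,8.5],
  [0,0,0,-3.3,2.5,0,8.5],
  [0,0,0,-3.3,2.5,0,8.5],
  [0,0,0,-3.3,2.5,0,8.5],
  [0,0,0,-3.3,2.5,0,8.5],
  [0,0,0,-2.5,1.75,0,8.5],
  [0,0,0.028,0,0,3,8.5],
  [0,0,0,0,0,2,8.5],
  [0,0,0,0,0,0,8.5],
  [0,0,0,0,0,0,8.5],
])

```text
time_s: 11.48
eef_pos: [0.5716, -0.1784, 0.1011]
tcp_rot: [3.14, 0.0, 1.37]
force: [0.5, -0.8, -0.6]
opening: 0.996
gripper_force: 0.0
```

```bash
python3 - <<'E'
from h import *;from workcell import manip,get_image
r=get_image("wrist");t=get_image("top")
w=r["img"][100:300,180:400];c=t["img"][195:275,110:290]
w=cv2.resize(w,(660,600),interpolation=cv2.INTER_CUBIC)
a=cv2.resize(r["img"][80:330,160:410],(375,375),interpolation=cv2.INTER_CUBIC);b=cv2.resize(c,(800//2,178),interpolation=cv2.INTER_CUBIC)
im=np.zeros((375,780,3),np.uint8);im[:,:375]=a;im[:178,380:780]=b
cv2.imwrite("pics/w5.png",np.clip(im[:,:,::-1]*1.5,0,255).astype(np.uint8))
o=manip.get_obs();print(o["eef_pos"],o["tcp_rot"],goto(o,.5715,-.178,.031,1.370));print(proj(r,[[.5715,-.178,.071]]))
E
```

```text
[ 0.57162431 -0.17838801  0.10119467] [3.13984134e+00 5.08420094e-04 1.36995526e+00] ('shift cm', array([ 0.04, -0.03,  7.02]), 'turn', array([ 0.002,  0.001, -0.   ]))
[[281.66787964 228.13256867]]
```

View pics/w5.png

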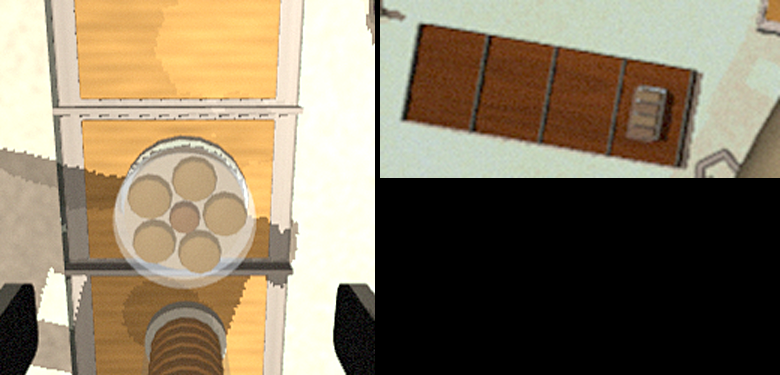

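Slim stands in the rack's right place, and flat is within 1.5 mm of the estimate (crop (184,217)).

apply_moves([
  [0,0,0,0.15,0,2.5,8.5],
  [0,0,0,0,0,2.5,8.5],
  [0,0,0,0,0,1.3,8.5],
  [0,0,0,0,0,0.6,8.5],
  [0,0,0,0,0,0,4],
  [0,0,0,0,0,0,4],
  [0,0,0,0,0,0,4],
  [0,0,0,0,0,0,4],
  [0,0,0,0,0,0,4],
  [0,0,0,0,0,0,4],
], force=30)

```text
time_s: 12.82
eef_pos: [0.5731, -0.1777, 0.035]
tcp_rot: [3.136, 0.002, 1.37]
force: [-3.5, 2.5, 20.6]
opening: 0.472
gripper_force: 10.2
```

```bash
python3 - <<'E'
from h import *;from workcell import manip,get_image
r=get_image("wrist");t=get_image("scene");o=manip.get_obs()
a=cv2.resize(r["img"][:,80:480],(400,420));b=cv2.resize(t["img"][200:330,150:340],(380,260),interpolation=cv2.INTER_CUBIC)
im=np.zeros((420,790,3),np.uint8);im[:,:400]=a;im[:260,405:785]=b
cv2.imwrite("pics/w6.png",np.clip(im[:,:,::-1]*1.4,0,255).astype(np.uint8));print(o)
E
```

```text
{'time_s': 12.925, 'joints': array([-4.95597543e-01,  6.35062250e-01,  1.45114937e+00, -3.88415290e-04,
        1.04983845e+00, -2.94661014e-01]), 'qvel': array([-7.85935392e-04, -1.55760844e-03,  7.92289798e-04, -1.69914916e-03,
       -2.16635401e-03,  9.38095075e-05]), 'effort': array([-9.95375938e-02, -4.08197880e+01, -1.81535912e+01,  2.35611750e-01,
       -1.41959265e+00, -1.20602307e-02]), 'eef_pos': array([ 0.57305291, -0.17769682,  0.03497454]), 'tcp_rot': array([3.13638713e+00, 1.93302452e-03, 1.37004715e+00]), 'force': array([-4.08163479,  1.48610557, 20.98241168]), 'wrist_torque': array([0.34782766, 0.99181804, 0.00181503]), 'gripper_force': 10.214179242029786, 'opening': 0.4684868727175748}
```

View pics/w6.png

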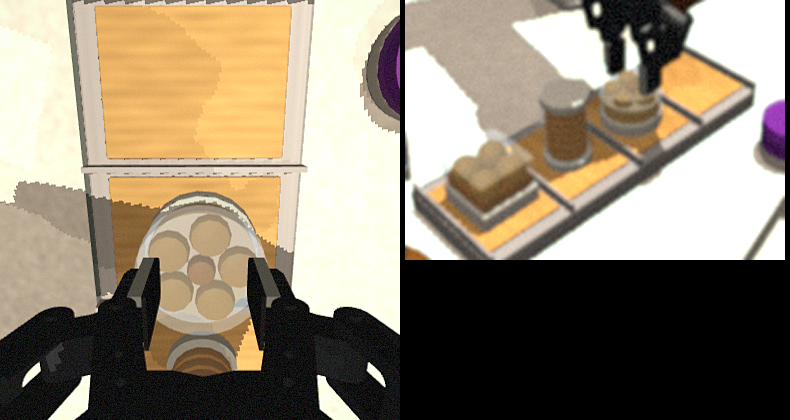

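The wrist view shows flat's top centre at about (281,268) raw with the finger pads at rows 260–340. The fingers seem to be past the pack's centre. I'll locate both numerically.

```bash
python3 - <<'E'
from h import *;from workcell import manip,get_image
r=get_image("wrist");o=manip.get_obs();p=o["eef_pos"]
print("flat top ctr",unproj(r,[281,268],.071))
u=np.array([.98,-.199,0]);v=np.array([.199,.98,0])
for z in(0,.006,.019,.03,.04):
    print(z,[proj(r,p+sg*.020*u+[0,0,z]+w*.011*v).round(0).tolist()[0] for sg in(-1,1) for w in(1,-1)])
t=get_image("scene");f=np.array([.572,-.177,0])
for z in(0,.006,.019,.03):print("scene fingers",z,proj(t,p+.022*u+[0,0,z]).round(),)
for z in(.027,.071):print("scene flat",z,proj(t,[f+[0,0,z]+.031*d for d in(u,-u,v,-v)]).round().tolist())
E
```

```text
flat top ctr [[ 0.5734331  -0.17382101]]
0 [[246.0, 228.0], [247.0, 264.0], [318.0, 227.0], [317.0, 264.0]]
0.006 [[244.0, 231.0], [246.0, 269.0], [319.0, 231.0], [318.0, 269.0]]
0.019 [[242.0, 240.0], [243.0, 280.0], [322.0, 240.0], [320.0, 280.0]]
0.03 [[239.0, 249.0], [241.0, 291.0], [325.0, 248.0], [323.0, 290.0]]
0.04 [[236.0, 257.0], [238.0, 302.0], [327.0, 257.0], [326.0, 301.0]]
scene fingers 0 [[271. 261.]]
scene fingers 0.006 [[271. 258.]]
scene fingers 0.019 [[271. 253.]]
scene fingers 0.03 [[271. 249.]]
scene flat 0.027 [[274.0, 265.0], [253.0, 252.0], [274.0, 252.0], [252.0, 265.0]]
scene flat 0.071 [[274.0, 248.0], [252.0, 234.0], [274.0, 234.0], [251.0, 248.0]]
```

```bash
python3 - <<'E'
from h import *;import pickle
from workcell import manip,get_image
def ray(r,p,yaw,uv,h):
    K,T=r["K"],np.asarray(r["T"]);M=R.from_euler("xyz",[np.pi,0,yaw]).as_matrix()
    d=M.T@T[:3,:3]@np.array([(uv[0]-K[0,2])/K[0,0],-(uv[1]-K[1,2])/K[1,1],-1]);c=M.T@(T[:3,3]-p)
    k=(h-c[1])/d[1];return c.round(4),(c+k*d).round(4)
s=800/560
r2=pickle.load(open("w2.pkl","rb"));p2=np.array([.55256,-.22886,.2508])
for uv,h in(((183,269.5),-.0425),((383.6,269.5),.0425)):print("open",ray(r2,p2,1.3756,uv,h))
r4=pickle.load(open("w4.pkl","rb"));p4=np.array([.43379,.08946,.1369])
for uv,h in(((213.5,262.5),-.0295),((351,262.5),.0295)):print("slim",ray(r4,p4,1.397,uv,h))
r=get_image("wrist");o=manip.get_obs()
for uv,h in(((238,258),-.02),((328,258),.02)):print("now",ray(r,o["eef_pos"],1.37,uv,h))
E
```

```text
open (array([ 0.0709,  0.0011, -0.1767]), array([ 0.0064, -0.0425, -0.0433]))
open (array([ 0.0709,  0.0011, -0.1767]), array([ 0.0091,  0.0425, -0.049 ]))
slim (array([ 0.0715,  0.0006, -0.1772]), array([ 0.0097, -0.0295, -0.0428]))
slim (array([ 0.0715,  0.0006, -0.1772]), array([ 0.0109,  0.0295, -0.0455]))
now (array([ 7.180e-02, -1.000e-04, -1.769e-01]), array([ 0.0084, -0.02  , -0.0349]))
now (array([ 7.180e-02, -1.000e-04, -1.769e-01]), array([ 0.0115,  0.02  , -0.0422]))
```

The fingertips really end about 31–44 mm behind the reported TCP, as both the wrist and scene views show. They closed on top of the lid at z≈0.071, and flat hasn't moved. I'll lift, open and go lower.

apply_moves([
  [0,0,0,0,0,-1,4],
  [0,0,0,0,0,-2,5],
  [0,0,0,0,0,-2,8.5],
  [0,0,0,0,0,-1,8.5],
  [0,0,0,0,0,0,8.5],
  [0,0,0,0,0,0,8.5],
  [0,0,0,0,0,0,8.5],
])

```text
time_s: 13.95
eef_pos: [0.5711, -0.1766, 0.0904]
tcp_rot: [-3.14, -0.0, 1.37]
force: [-0.1, -0.1, -0.5]
opening: 0.998
gripper_force: 0.0
```

```bash
python3 - <<'E'
from h import *;from workcell import manip,get_image
r=get_image("wrist");o=manip.get_obs();print(o["eef_pos"],o["tcp_rot"],o["opening"],o["force"])
im=r["img"].copy()
t=np.linspace(0,6.28,80)
for c,col in(((.572,-.177),(255,0,0)),):
  for z in(.027,.071):
    q=proj(r,np.c_[c[0]+.031*np.cos(t),c[1]+.031*np.sin(t),0*t+z]);cv2.polylines(im,[(q*8).astype(np.int32)],True,col,1,shift=3)
q=proj(r,np.c_[.557+.022*np.cos(t),-.2597+.022*np.sin(t),0*t+.027]);cv2.polylines(im,[(q*8).astype(np.int32)],True,col,1,shift=3)
cv2.imwrite("pics/w7.png",np.clip(cv2.resize(im[90:330,130:430,::-1],(750,600),interpolation=cv2.INTER_CUBIC)*1.5,0,255).astype(np.uint8))
E
```

```text
[ 0.5712222  -0.17664652  0.09051748] [-3.14067518e+00 -2.93670444e-04  1.36975756e+00] 0.9957930080493477 [ 0.15633446 -0.02133819 -0.04436389]
```

View pics/w7.png

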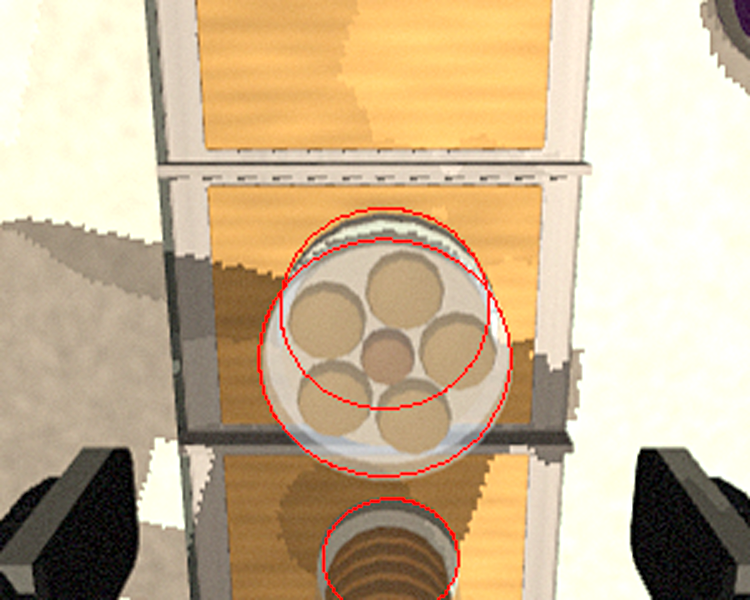

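The flat outline matches at (0.572, −0.177), and the tall base outline fits as well. I'll descend to TCP z≈0.012.

apply_moves([
  [0,0,0,0,0,2.5,8.5],
  [0,0,0,0,0,2.5,8.5],
  [0,0,0,0,0,1.5,8.5],
  [0,0,0,0,0,0.8,8.5],
  [0,0,0,0,0,0.5,8.5],
  [0,0,0,0,0,0,8.5],
  [0,0,0,0,0,0,8.5],
])

```text
time_s: 14.88
eef_pos: [0.5717, -0.1769, 0.0137]
tcp_rot: [3.141, 0.0, 1.37]
force: [-0.4, -0.3, 0.4]
opening: 0.992
gripper_force: 0.0
```

apply_moves([
  [0,0,0,0,0,0.2,8.5],
  [0,0,0,0,0,0,5],
  [0,0,0,0,0,0,5],
  [0,0,0,0,0,0,5],
  [0,0,0,0,0,0,5],
  [0,0,0,0,0,0,5],
], force=30)

```text
time_s: 15.62
eef_pos: [0.5717, -0.1768, 0.0114]
tcp_rot: [3.141, 0.0, 1.37]
force: [-0.3, 0.2, 5.2]
opening: 0.718
gripper_force: 33.4
```

apply_moves([
  [0,0,0,0,0,-1,5],
  [0,0,0,0,0,-3,5],
  [0,0,0,0,0,-4,5],
  [0,0,-0.028,0,0,-3,5],
  [0,0,0,1.6,-0.9,0,5],
  [0,0,0,3.5,-1.97,0,5],
  [0,0,0,3.5,-1.97,0,5],
  [0,0,0,3.5,-1.97,0,5],
  [0,0,0,3.5,-1.97,0,5],
  [0,0,0,3.5,-1.97,0,5],
  [0,0,0,3.5,-1.97,0,5],
  [0,0,0,3.5,-1.97,0,5],
  [0,0,0,3.5,-1.97,0,5],
  [0,0,0,2.8,-1.57,0,5],
  [0,0,0,0,0,2,5],
  [0,0,0,0,0,2,5],
  [0,0,0,0,0,0,5],
  [0,0,0,0,0,0,5],
])

```text
time_s: 17.88
eef_pos: [0.4472, 0.174, 0.0812]
tcp_rot: [-3.141, 0.0, 1.398]
force: [-0.4, -0.2, -1.2]
opening: 0.714
gripper_force: 33.3
```

```bash
python3 - <<'E'
from h import *;from workcell import manip
o=manip.get_obs();print(o["eef_pos"],o["gripper_force"],goto(o,.4478,.1736,.0244,1.398))
E
```

```text
[0.44724822 0.17398471 0.08120859] 33.328590989112854 ('shift cm', array([-0.03,  0.06,  5.68]), 'turn', array([-0.,  0., -0.]))
```

apply_moves([
  [0,0,0,0,0.1,2,5],
  [0,0,0,0,0,2,5],
  [0,0,0,0,0,1,5],
  [0,0,0,0,0,0.4,5],
  [0,0,0,0,0,0.15,5],
  [0,0,0,0,0,0.12,5],
  [0,0,0,0,0,0,5],
  [0,0,0,0,0,0,5],
])

```text
time_s: 18.88
eef_pos: [0.4487, 0.1736, 0.0246]
tcp_rot: [3.141, -0.0, 1.398]
force: [-0.1, 0.0, -1.2]
opening: 0.717
gripper_force: 33.3
```

apply_moves([
  [0,0,0,0,0,0.06,5],
  [0,0,0,0,0,0.06,5],
  [0,0,0,0,0,0,5],
])

```text
time_s: 19.25
eef_pos: [0.4488, 0.1736, 0.0244]
tcp_rot: [3.141, -0.0, 1.398]
force: [-4.7, -1.2, 13.6]
opening: 0.711
gripper_force: 34.7
```

apply_moves([
  [0,0,0,0,0,0,7],
  [0,0,0,0,0,0,8.5],
  [0,0,0,0,0,0,8.5],
  [0,0,0,0,0,-2,8.5],
  [0,0,0,0,0,-4,8.5],
  [0,0,0,0,0,-4,8.5],
  [0,0,0,-1.8,0.8,-2,8.5],
  [0,0,0,-3.6,1.6,0,8.5],
  [0,0,0,-3.6,1.6,0,8.5],
  [0,0,0,-3.6,1.6,0,8.5],
  [0,0,0,-3.6,1.6,0,8.5],
  [0,0,0,-3.6,1.6,0,8.5],
  [0,0,0,-3.6,1.6,0,8.5],
  [0,0,0,-3.6,1.6,0,8.5],
  [0,0,0,-3.6,1.6,0,8.5],
  [0,0,0,-3.6,1.6,0,8.5],
  [0,0,0,-3.6,1.6,0,8.5],
  [0,0,0,-3.1,1.3,0,8.5],
  [0,0,0.028,0,0,0,8.5],
  [0,0,0,0,0,0,8.5],
])

```text
time_s: 21.75
eef_pos: [0.5563, -0.2598, 0.1429]
tcp_rot: [-3.141, -0.001, 1.37]
force: [-0.7, 0.3, -0.3]
opening: 0.991
gripper_force: 0.0
```

```bash
python3 - <<'E'
from h import *;from workcell import manip,get_image
r=get_image("wrist");t=get_image("top");o=manip.get_obs();print(o["eef_pos"],goto(o,.557,-.2602,.042,1.37))
im=r["img"].copy();a=np.linspace(0,6.28,80)
for z in(.027,.103):
    q=proj(r,np.c_[.557+.022*np.cos(a),-.2602+.022*np.sin(a),0*a+z]);cv2.polylines(im,[(q*8).astype(np.int32)],True,(255,0,0),1,shift=3)
c=np.array([.534,-.343]);th=np.radians(-11);M=np.array([[np.cos(th),-np.sin(th)],[np.sin(th),np.cos(th)]])
for z,col in((.027,(0,255,255)),(.077,(255,0,0))):
    q=proj(r,np.c_[np.array([[1,1],[1,-1],[-1,-1],[-1,1]])*.029@M.T+c,[z]*4]);cv2.polylines(im,[(q*8).astype(np.int32)],True,col,1,shift=3)
A=cv2.resize(im[100:340,170:390],(440,480),interpolation=cv2.INTER_CUBIC);B=cv2.resize(t["img"][200:275,115:260],(355,184),interpolation=cv2.INTER_CUBIC)
I=np.zeros((480,800,3),np.uint8);I[:,:440]=A;I[:184,445:]=B
cv2.imwrite("pics/w8.png",np.clip(I[:,:,::-1]*1.6,0,255).astype(np.uint8))
E
```

```text
[ 0.55647979 -0.25945563  0.14328382] ('shift cm', array([-0.06,  0.07, 10.13]), 'turn', array([-0.   , -0.   ,  0.001]))
```

View pics/w8.png

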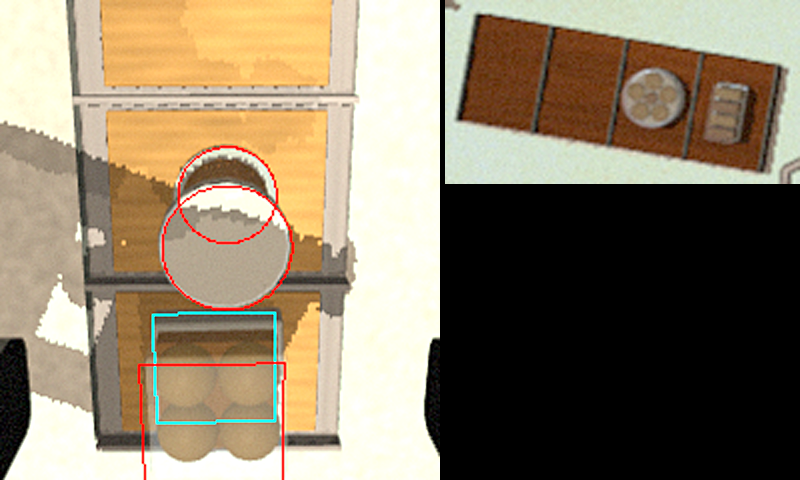

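Tall matches its outline to 1 mm, square fits to about 2 mm, and flat is centred in its rack place. I'll grip tall.

apply_moves([
  [0,0,0,-0.05,0.05,2.5,8.5],
  [0,0,0,0,0,3.5,8.5],
  [0,0,0,0,0,2.5,8.5],
  [0,0,0,0,0,1.1,8.5],
  [0,0,0,0,0,0.5,8.5],
  [0,0,0,0,0,0,4],
  [0,0,0,0,0,0,3],
  [0,0,0,0,0,0,3],
  [0,0,0,0,0,0,3],
  [0,0,0,0,0,0,3],
  [0,0,0,0,0,0,3],
  [0,0,0,0,0,0,3],
], force=30)

```text
time_s: 23.35
eef_pos: [0.5571, -0.2613, 0.0431]
tcp_rot: [3.141, 0.001, 1.37]
force: [-2.1, 0.4, 5.7]
opening: 0.506
gripper_force: 30.1
```

apply_moves([
  [0,0,0,0,0,-1,3],
  [0,0,0,0,0,-3,3],
  [0,0,0,0,0,-4,3],
  [0,0,-0.028,0,0,-3,3],
  [0,0,0,1.8,-0.65,-1,3],
  [0,0,0,4,-1.48,0,3],
  [0,0,0,4,-1.48,0,3],
  [0,0,0,4,-1.48,0,3],
  [0,0,0,4,-1.48,0,3],
  [0,0,0,4,-1.48,0,3],
  [0,0,0,4,-1.48,0,3],
  [0,0,0,4,-1.48,0,3],
  [0,0,0,4,-1.48,0,3],
  [0,0,0,4,-1.48,0,3],
  [0,0,0,4,-1.48,0,3],
  [0,0,0,4,-1.48,0,3],
  [0,0,0,3.55,-1.3,0,3],
  [0,0,0,0,0,0,3],
  [0,0,0,0,0,0,3],
])

```text
time_s: 25.72
eef_pos: [0.4613, 0.2564, 0.1615]
tcp_rot: [-3.14, 0.001, 1.398]
force: [-0.1, 0.7, -1.9]
opening: 0.503
gripper_force: 31.1
```

```bash
python3 - <<'E'
from h import *;from workcell import manip
o=manip.get_obs();print(o["eef_pos"],o["gripper_force"],goto(o,.4622,.2564,.0561,1.398))
E
```

```text
[0.46131938 0.25643969 0.16153796] 31.077007055282593 ('shift cm', array([ 0.02,  0.1 , 10.54]), 'turn', array([-0.001,  0.001,  0.   ]))
```

apply_moves([
  [0,0,0,0,0.1,2,3],
  [0,0,0,0,0,3.5,3],
  [0,0,0,0,0,2.5,3],
  [0,0,0,0,0,1.5,3],
  [0,0,0,0,0,0.6,3],
  [0,0,0,0,0,0.25,3],
  [0,0,0,0,0,0.12,3],
  [0,0,0,0,0,0.06,3],
  [0,0,0,0,0,0,3],
  [0,0,0,0,0,0,3],
])

```text
time_s: 26.98
eef_pos: [0.4633, 0.2564, 0.057]
tcp_rot: [3.141, -0.0, 1.398]
force: [-0.4, 0.2, -1.4]
opening: 0.501
gripper_force: 31.1
```

apply_moves([
  [0,0,0,0,0,0.06,3],
  [0,0,0,0,0,0.05,3],
  [0,0,0,0,0,0,3],
  [0,0,0,0,0,0,3],
])

```text
time_s: 27.48
eef_pos: [0.4634, 0.2564, 0.0561]
tcp_rot: [3.141, -0.0, 1.398]
force: [-2.2, 0.3, 4.6]
opening: 0.51
gripper_force: 31.6
```

apply_moves([
  [0,0,0,0,0,0,6],
  [0,0,0,0,0,0,8.5],
  [0,0,0,0,0,0,8.5],
  [0,0,0,0,0,-2,8.5],
  [0,0,0,0,0,-4,8.5],
  [0,0,0,0,0,-4,8.5],
  [0,0,0,-2,0.6,0,8.5],
  [0,0,0,-4.6,1.38,0,8.5],
  [0,0,0,-4.6,1.38,0,8.5],
  [0,0,0,-4.6,1.38,0,8.5],
  [0,0,0,-4.6,1.38,0,8.5],
  [0,0,0,-4.6,1.38,0,8.5],
  [0,0,0,-4.6,1.38,0,8.5],
  [0,0,0,-4.6,1.38,0,8.5],
  [0,0,0,-4.6,1.38,0,8.5],
  [0,0,0,-4.6,1.38,0,8.5],
  [0,0,0,-4.6,1.38,0,8.5],
  [0,0,0,-4.6,1.38,0,8.5],
  [0,0,0.022,-4.6,1.4,0,8.5],
  [0,0,0,-0.5,0.2,0,8.5],
])

```text
time_s: 29.98
eef_pos: [0.5345, -0.3446, 0.1549]
tcp_rot: [-3.141, 0.0, 1.373]
force: [-0.7, 1.0, -0.5]
opening: 0.995
gripper_force: 0.0
```

apply_moves([
  [0,0,0,0,0,1,8.5],
  [0,0,0,0,0,0,8.5],
  [0,0,0,0,0,0,8.5],
])

```text
time_s: 30.35
eef_pos: [0.5352, -0.3411, 0.1461]
tcp_rot: [3.141, 0.0, 1.377]
force: [1.0, 0.5, -0.8]
opening: 0.995
gripper_force: 0.0
```

```bash
python3 - <<'E'
from h import *;from workcell import manip,get_image
r=get_image("wrist");t=get_image("top");o=manip.get_obs();print(o["eef_pos"],o["tcp_rot"],goto(o,.535,-.343,.012,1.37))
im=r["img"].copy()
c=np.array([.535,-.343]);th=np.radians(-11.5);M=np.array([[np.cos(th),-np.sin(th)],[np.sin(th),np.cos(th)]])
for z,col in((.027,(0,255,255)),(.077,(255,0,0))):
    q=proj(r,np.c_[np.array([[1,1],[1,-1],[-1,-1],[-1,1]])*.029@M.T+c,[z]*4]);cv2.polylines(im,[(q*8).astype(np.int32)],True,col,1,shift=3)
A=cv2.resize(im[110:330,170:390],(480,480),interpolation=cv2.INTER_CUBIC);B=cv2.resize(t["img"][200:275,115:260],(310,160),interpolation=cv2.INTER_CUBIC)
I=np.zeros((480,800,3),np.uint8);I[:,:480]=A;I[:160,490:]=B
cv2.imwrite("pics/w9.png",np.clip(I[:,:,::-1]*1.6,0,255).astype(np.uint8))
E
```

```text
[ 0.53526906 -0.34147262  0.14624766] [3.14104165e+00 3.02662925e-04 1.37658096e+00] ('shift cm', array([-0.15, -0.  , 13.42]), 'turn', array([0.001, 0.   , 0.007]))
```

View pics/w9.png

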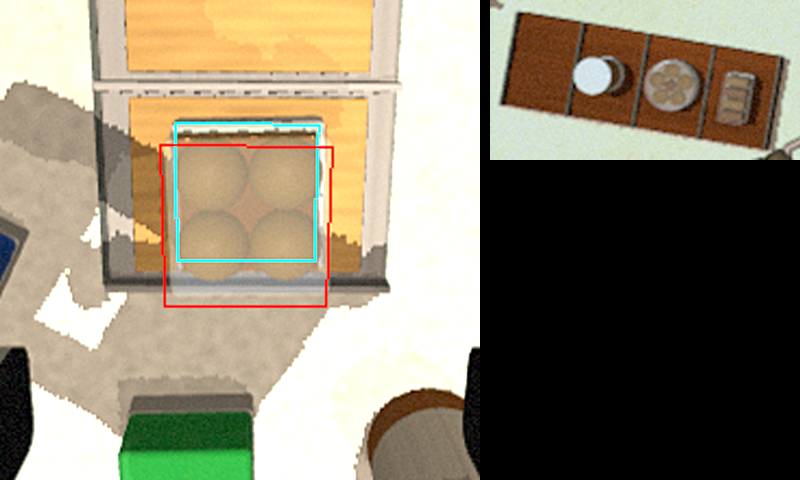

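Tall is in the right place. Square's outline is within about 2 mm, shifted slightly in +y, so I'll nudge and grip.

apply_moves([
  [0,0,0.005,0.1,0.05,3,8.5],
  [0,0,0,0,0,4,8.5],
  [0,0,0,0,0,3,8.5],
  [0,0,0,0,0,1.8,8.5],
  [0,0,0,0,0,1,8.5],
  [0,0,0,0,0,0,8.5],
  [0,0,0,0,0,0,5],
  [0,0,0,0,0,0,5],
  [0,0,0,0,0,0,5],
  [0,0,0,0,0,0,5],
  [0,0,0,0,0,0,5],
], force=30)

```text
time_s: 31.82
eef_pos: [0.5361, -0.3415, 0.019]
tcp_rot: [3.14, 0.001, 1.371]
force: [-1.0, 0.8, 6.6]
opening: 0.674
gripper_force: 33.1
```

apply_moves([
  [0,0,0,0,0,-1,5],
  [0,0,0,0,0,-3.5,5],
  [0,0,0,0,0,-4.5,5],
  [0,0,-0.027,0,0,-4,5],
  [0,0,0,2,-0.5,0,5],
  [0,0,0,4.4,-1.17,0,5],
  [0,0,0,4.4,-1.17,0,5],
  [0,0,0,4.4,-1.17,0,5],
  [0,0,0,4.4,-1.17,0,5],
  [0,0,0,4.4,-1.17,0,5],
  [0,0,0,4.4,-1.17,0,5],
  [0,0,0,4.4,-1.17,0,5],
  [0,0,0,4.4,-1.17,0,5],
  [0,0,0,4.4,-1.17,0,5],
  [0,0,0,4.4,-1.17,0,5],
  [0,0,0,4.4,-1.17,0,5],
  [0,0,0,4.4,-1.17,0,5],
  [0,0,0,4.4,-1.17,0,5],
  [0,0,0,4.4,-1.17,0,5],
  [0,0,0,2.3,-0.65,0,5],
])

```text
time_s: 34.33
eef_pos: [0.4757, 0.3402, 0.148]
tcp_rot: [-3.141, -0.0, 1.399]
force: [0.1, -0.1, -1.0]
opening: 0.671
gripper_force: 33.1
```

apply_moves([
  [0,0,0,0,0,1,5],
  [0,0,0,0,0,0,5],
  [0,0,0,0,0,0,5],
])

```text
time_s: 34.7
eef_pos: [0.4767, 0.3374, 0.138]
tcp_rot: [-3.142, 0.0, 1.397]
force: [0.2, 0.3, -1.2]
opening: 0.671
gripper_force: 33.1
```

```bash
python3 - <<'E'
from h import *;from workcell import manip
o=manip.get_obs();print(o["eef_pos"],o["gripper_force"],goto(o,.4767,.338,.032,1.398))
E
```

```text
[0.47672874 0.33736158 0.1379646 ] 33.0523145198822 ('shift cm', array([ 6.00e-02, -1.00e-02,  1.06e+01]), 'turn', array([-0.   ,  0.   , -0.001]))
```

apply_moves([
  [0,0,0,0.05,0,2,5],
  [0,0,0,0,0,3.5,5],
  [0,0,0,0,0,2.5,5],
  [0,0,0,0,0,1.5,5],
  [0,0,0,0,0,0.6,5],
  [0,0,0,0,0,0.25,5],
  [0,0,0,0,0,0.12,5],
  [0,0,0,0,0,0.06,5],
  [0,0,0,0,0,0,5],
  [0,0,0,0,0,0,5],
])

```text
time_s: 35.95
eef_pos: [0.4766, 0.3388, 0.0326]
tcp_rot: [3.141, -0.0, 1.398]
force: [0.2, -0.3, -2.2]
opening: 0.672
gripper_force: 33.0
```

apply_moves([
  [0,0,0,0,0,0.06,5],
  [0,0,0,0,0,0.03,5],
  [0,0,0,0,0,0,5],
  [0,0,0,0,0,0,5],
])

```text
time_s: 36.45
eef_pos: [0.4766, 0.3388, 0.032]
tcp_rot: [3.141, -0.0, 1.398]
force: [-3.1, -0.4, 5.6]
opening: 0.671
gripper_force: 33.9
```

apply_moves([
  [0,0,0,0,0,0,7],
  [0,0,0,0,0,0,8.5],
  [0,0,0,0,0,0,8.5],
  [0,0,0,0,0,-2,8.5],
  [0,0,0,0,0,-4,8.5],
  [0,0,0,0,0,-5,8.5],
  [0,0,0,0,0,-5,8.5],
  [0,0,0,-2,0,-5,8.5],
  [0,0,0,-4,0,-1,8.5],
  [0,0,0,-4,0,0,8.5],
  [0,0,0,-4,0,0,8.5],
  [0,0,0,0,0,0,8.5],
  [0,0,0,0,0,0,8.5],
])

```text
time_s: 38.08
eef_pos: [0.4526, 0.2012, 0.2517]
tcp_rot: [3.141, -0.0, 1.398]
force: [0.3, 0.8, 0.0]
opening: 0.991
gripper_force: 0.0
```

```bash
python3 - <<'E'
from h import *;from workcell import manip,get_image
r=get_image("wrist");im=r["img"].copy();o=manip.get_obs();print(o["eef_pos"])
c=np.array([.455,.215]);th=np.radians(-9.95);M=np.array([[np.cos(th),-np.sin(th)],[np.sin(th),np.cos(th)]]);a=np.linspace(0,6.28,80)
def d(k,xy,z,col):
    q=proj(r,np.c_[(np.asarray(xy)+[0,k])@M.T+c,[z]*len(xy)]);cv2.polylines(im,[(q*8).astype(np.int32)],True,col,1,shift=3)
B=lambda w,h:np.array([[1,1],[1,-1],[-1,-1],[-1,1]])*[w/2,h/2]
C=lambda D:np.c_[np.cos(a),np.sin(a)]*D/2
for k,s,H in((-.126,B(.06,.032),.066),(-.042,C(.062),.044),(.042,C(.044),.076),(.126,B(.058,.058),.05)):
    d(k,s,.04,(0,255,255));d(k,s,.04+H,(255,0,0));d(k,B(.12,.084),.04,(0,255,0))
cv2.imwrite("pics/w10.png",np.clip(cv2.resize(im[:420,130:430,::-1],(428,600),interpolation=cv2.INTER_CUBIC)*1.4,0,255).astype(np.uint8))
E
```

```text
[0.45256837 0.20144303 0.25154778]
```

View pics/w10.png

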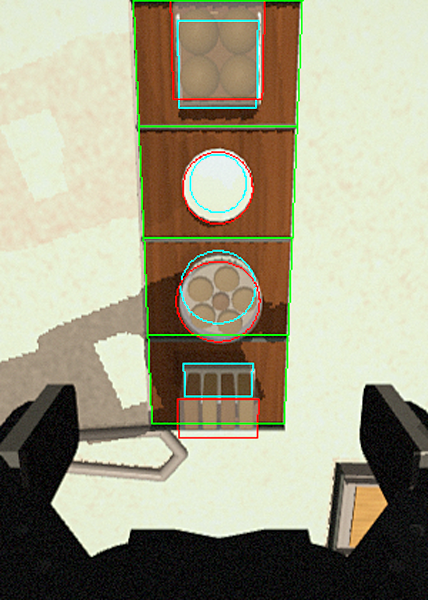

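All four packs stand upright within about 2 mm of their places' centres: square (218,60), tall (218,185), flat (220,300) and slim (218,400).

```bash
python3 -c "
from workcell import manip
print(manip.sign_off())"
```

```text
the job is handed in; nothing more can be done
None
```

All four packs stand upright on the display rack in reverse order (from the left: square, tall, flat, slim), each within about 2 mm of its place's centre in the last wrist image, and the job was handed in at about 38 s; along the way the first grip on the flat tub closed on top of its lid at about 21 N without visibly moving it.

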